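# Roll-check two posts under a roll gauge

### The arm

A 6-joint arm with a two-finger parallel gripper is mounted at the origin on the work surface. World frame = base frame: x ahead of the robot, y to its left, z up, the work surface at z = 0. Lengths are in m, angles in rad, forces in N, time in s.
With the tool pointing down it reaches from about 0.4 to 0.825 m from the base axis. Payload 7 kg.
Tool frame: the origin (TCP) lies at the very end of the fingers, on their centre line; the grasp point (between the pads) lies 19 mm behind it (robot.grip_depth is the distance from the TCP to the grasp point, in m); z points along the fingers, y is the line along which they close (so a half turn about z gives the same grasp; the last joint's range is limited). The gripper opens to 88 mm and grips with 3 to 60 N. Pads are 19 mm wide; open, the fingers measure 130 mm over their backs; the gripper's body (78 mm by 193 mm) begins 47 mm behind the grasp point.
Start: joints at [-0.945, 0.359, 0.012, 0, -1.224, -0.288], TCP at [0.224, -0.637, 0.227] pointing down, gripper open.
Joint ranges: [-3.07, 3.07], [-1.43, 2.12], [-1.02, 1.25], [-3.03, 1.67], [-3.05, -0], [-3.03, 3.03]. Speed limits (rad/s): [2.39, 2.39, 3.01, 3.14, 3.14, 3.14].

### API

Orientations are given as a unit quaternion [x, y, z, w].
In Python, from cell import monitor, viewer, ticket, robot gives the robot as it stands.
- The arm moves only by the shell command python3 -m jog 'ROWS'. ROWS is JSON, a list of rows, each an object of numbers: "hand": the finger opening in mm, from 0 to 87.6; "tx", "ty", "tz": the shift along the tool's x, y, z in mm; "wx", "wy", "wz": the turn, a rotation vector about the tool's x, y, z in degrees. A call has 1 to 12 rows; each row shifts and turns the commanded pose from where the row before left it, along the tool's axes as they then stand; what a row does not reach is not made up. A row lasts 1/12 s, in which the tool goes at most 41.7 mm and 7.16 degrees, less where a joint would pass 70% of its speed; a pose out of reach is approached as far as the arm can. A call with a gripper value outside its range is refused whole. The fingers move at their own pace and stop on an object; the grip force is fixed at half the most. Time passes only in rows, so rows that do not move let the fingers close. It gives the time, the measured TCP pose, the force, the opening and the grip force at its end, in the units of the state.
- monitor.state(): the state, without advancing time (a new reading comes with each control period).
- viewer.get_image(name): name is "scene" or "side" or "wrist"; returns a dict with "frame" (400x640x3 uint8, red, green, blue), "camera_matrix" (3x3 intrinsics, pixels), "k1" (the pictures are not rectified: a ray, as slopes to the right and down, at radius r is drawn at 1 + k1 r^2 times it, then the intrinsics apply), "R" (3x3) and "t" (3): a world point X has camera coordinates R X + t. Camera axes: x right, y down, z forward; pixel columns grow to the right and rows downward; lengths in m; the calibration is good to about 2 mm. A picture is of the moment at which its call begins. There is no depth.
- ticket.job_done(): hands the job in; it is judged then, once.
Trained networks look in the newest picture that a camera, given by its name, has taken for a name from the list of things; names that differ only in an ending like _2 or _b are one class to them, and where a whole thing is asked for, a point or a joint stands for the part that bears it (a point fixed in the world has none). Each returns a list of dicts, best first, with "confidence" (0 to 1); they miss things now and then, are a little off and sometimes report something else, mostly with a low value. They report only what shows in the picture. A call takes as long as a camera call. They do not tell look-alikes from the thing itself.
- viewer.boxes_of(camera, label): "at" ([x, y, z] in m, in world coordinates, good to about 4 mm: the middle of the surface that is visible of it).
The state is a dict: "t": time; "joint_positions": joint angles; "joint_vel": joint speeds; "joint_efforts": joint torques, N m; "ee_pos": TCP position; "tcp_rot": TCP orientation; "contact_force": force on the tool from outside, world axes, zero at the start; "moment": the same for the moment, N m; "finger_gap": opening from 0.0 (shut) to 1.0 (fully open); "grip_force": force on a finger pad.
Only numpy, scipy, OpenCV 4.12 (cv2) and the standard library are available. Lean on these libraries where they do the work, as an engineer would, in place of code of your own. Each camera call takes 0.05 s, during which the arm holds its last target. There are 200 camera calls.

### The job

Roll both dark posts, one at a time, slowly along the flat plate and under the two jaws of the roll gauge, pushing lightly from behind and feeling for any that wobbles and catches. Roll the true one right through into the groove at the stop bar, without lifting it off the plate; the one with swollen ends must be tried too, but as soon as it catches under the jaws do not force it: draw it back out and lay it down in the grey reject tray. Never press hard on the gauge, and leave the other things on the bench where they are.

Things in the scene. Friction and masses are not known exactly. Their poses are not given: they have to be found in the camera images.
- plate: fixed flat aluminium plate, top 20 mm above the table, spanning x -120..120, y -215..100 mm of its frame. Origin: on the table, mid-width, below the entry edge of the gauge's jaws. Posts are rolled towards its +y; x is across
- groove (a point): middle of the groove across the plate's far end, on its floor, 5 mm below the plate's top; axes as the plate. The groove is 26 mm wide, y 100..126 mm of the plate, up to the stop bar. A post rolled home lies in it, centre 27 mm above the table, y 109..114 mm
- gauge: steel roll gauge on the plate, same origin and axes: a jaw over each end of a passing post, y 0..64 mm, lips at |x| 52..108 mm, underside 26 mm and top 38 mm above the plate's top; between the lips 104 mm is open above for the fingers. Uprights under the lips stand 188 mm apart. Stop bar: y 126..142 mm, top 21 mm above the plate's top
- entry (a point): mid-width, on the plate's top, at the jaws' entry edge; axes as the plate. Pushed from behind, a true post rolls through with under 1 N; a swollen one lifts and rocks with 1 to 2 N and short knocks, then sticks fast under the lips, near this edge, the force climbing steeply. Caught there it cannot be lifted: draw it back along -y till its centre is 30 mm before this point
- post_a: one of two dark steel posts, diameter 24 mm, length 160 mm, about 0.45 kg; one is true, the other has its last 26 mm at each end swollen 4 mm to one side, which is not told. Origin: on its axis at mid-length (grasp there, across the 24 mm); x runs along the post, y and z turn as it rolls. At first both lie crosswise on the plate, one behind the other, 65 mm or more between centres, 60 to 170 mm before the jaws
- post_b: one of two dark steel posts, diameter 24 mm, length 160 mm, about 0.45 kg; one is true, the other has its last 26 mm at each end swollen 4 mm to one side, which is not told. Origin: on its axis at mid-length (grasp there, across the 24 mm); x runs along the post, y and z turn as it rolls. At first both lie crosswise on the plate, one behind the other, 65 mm or more between centres, 60 to 170 mm before the jaws
- tray: grey open reject tray, fixed, outside 230 (x) x 120 (y) x 35 mm high, walls 4 mm, floor top 4 mm above the table. Origin: underside centre
- carton_a: bystander, leave alone: white carton, 60 x 90 x 50 mm; origin at its underside
- carton_b: bystander, leave alone: white carton, 60 x 90 x 50 mm; origin at its underside
- driver: bystander, leave alone: screwdriver lying down; origin at its underside
- tape: bystander, leave alone: black tape measure, 65 x 60 x 32 mm; origin at its underside
- lens: bystander, leave alone: grey lens barrel standing upright beside the plate, 40 mm across, 47 mm high; origin at its underside
Not all that is in view belongs to the job. What is shaped like the post_b but green is not meant.

How it is judged:
On the way:
1. the swollen post has been rolled up to the gauge and has caught under its jaws (contact force between post_a and gauge above 0.5 N and height (world z) of post_a below 0.05 m), for 0.05 s.
At the end, for the whole second after the job is handed in: the true post lies at rest in the groove at the stop bar (centre 105 to 120 mm past the jaws' entry edge, within 30 mm of mid-width, down on the groove's floor); the swollen post lies flat and at rest on the floor of the reject tray (y of post_b in the frame of plate between 0.105 and 0.12 m and x of post_b in the frame of plate between -0.03 and 0.03 m and height (world z) of post_b below 0.0295 m and linear speed of post_b below 0.02 m/s and x of post_a in the frame of tray between -0.05 and 0.05 m and y of post_a in the frame of tray between -0.05 and 0.05 m and height (world z) of post_a below 0.027 m and linear speed of post_a below 0.04 m/s); the robot touches nothing.
It fails at once if the true post was lifted more than 12 mm off the plate, or flung faster than 0.4 m/s (height (world z) of post_b above 0.044 m or linear speed of post_b above 0.4 m/s).
It fails at once if a post was pressed against the gauge with more than 25 N (contact force between any of post_a, post_b and gauge above 25 N).
It fails at once if the swollen post was forced through the gauge (y of post_a in the frame of plate between 0.08 and 0.15 m and x of post_a in the frame of plate between -0.1 and 0.1 m and height (world z) of post_a below 0.045 m).
It fails at once if the swollen post was dropped into the tray (impact over 60 N) (contact force between post_a and tray above 60 N).
It fails at once if a bystander was moved more than 25 mm (distance of any of carton_a, carton_b, driver, tape, lens from where it was at the start of the episode above 0.025 m).
It also fails if it takes over 72 s, if anything falls off the work surface, if the arm or the gripper's body presses on something with over 40 N, if the wrist force passes 120 N, or if a joint passes its speed limit or range.

## Working session

There is one attempt and no reset: what is moved stays moved. The work goes in short steps, Python scripts to look and compute and a shell command to move; the robot and the scene stay as the last step left them, time stands still between calls to the robot, and variables do not carry over. Pictures are saved under pics/ and viewed, at most 12 in all, crops included, and the job is handed in when it is done.

```bash
mkdir -p pics; ls; python3 - <<'E'
from cell import monitor, viewer, ticket, robot
import cv2
s=monitor.state();print(s)
for c in ("scene","side"):
    im=viewer.get_image(c)
    cv2.imwrite(f"pics/{c}0.png",im["frame"][:,:,::-1])
    print(c,im["camera_matrix"],im["k1"],im["R"],im["t"])
    for l in ("plate","gauge","post_a","tray","lens","carton_a","tape","driver"):
        print(l,[( [round(v,3) for v in d["at"]],round(d["confidence"],2)) for d in viewer.boxes_of(c,l)])
E
```

```text
pics
{'t': 0.0, 'joint_positions': array([-9.44876113e-01,  3.59408115e-01,  1.10798320e-02, -3.14721250e-04,
       -1.22409355e+00, -2.88077189e-01]), 'joint_vel': array([-0.00054666,  0.00058257, -0.00120754, -0.00082069,  0.00043843,
        0.00111825]), 'joint_efforts': array([ 2.95079924e-03, -5.82727003e+01,  2.93050271e+01,  6.99695706e+00,
        6.76034237e-03, -1.33993481e-04]), 'ee_pos': array([ 0.22352676, -0.63641529,  0.22562446]), 'tcp_rot': array([-1.68066424e-01,  9.85775327e-01,  7.94636506e-04, -2.25862707e-04]), 'contact_force': array([ 0.34447231,  0.39662126, -0.50941877]), 'moment': array([0.03356926, 0.02686413, 0.04975316]), 'grip_force': 0.0, 'finger_gap': 1.0027487054074682}
scene [[484.11955643   0.         332.06846633]
 [  0.         484.11955643 199.86658891]
 [  0.           0.           1.        ]] -0.05375992060247934 [[-0.49192976  0.87057941 -0.00982832]
 [ 0.73869456  0.41137896 -0.5339454 ]
 [-0.46079871 -0.26992376 -0.84546183]] [ 0.2468654  -0.30762167  1.56765565]
plate [([0.592, -0.011, 0.016], 0.63), ([0.73, 0.047, 0.044], 0.48)]
gauge [
[... 419 characters left out ...]
12.33439856]
 [  0.         483.08559558 199.11014167]
 [  0.           0.           1.        ]] -0.08090909481848994 [[-0.85592958 -0.5169963  -0.00996891]
 [-0.35070573  0.59457324 -0.72352481]
 [ 0.3799869  -0.61579014 -0.69022639]] [0.41749131 0.21890716 1.4139335 ]
plate [([0.563, 0.021, 0.02], 0.85)]
gauge [([0.535, 0.067, 0.037], 0.69)]
post_a [([0.602, -0.144, 0.04], 0.87), ([0.589, -0.069, 0.035], 0.57)]
tray [([0.539, 0.37, 0.002], 0.87)]
lens [([0.719, 0.058, 0.044], 0.57), ([0.54, 0.37, 0.002], 0.5)]
carton_a [([0.347, -0.333, 0.042], 0.54)]
tape [([0.738, 0.283, 0.031], 0.97), ([0.602, -0.143, 0.039], 0.41)]
driver [([0.447, -0.377, 0.019], 0.58), ([0.722, 0.054, 0.043], 0.42)]
```

View pics/scene0.png

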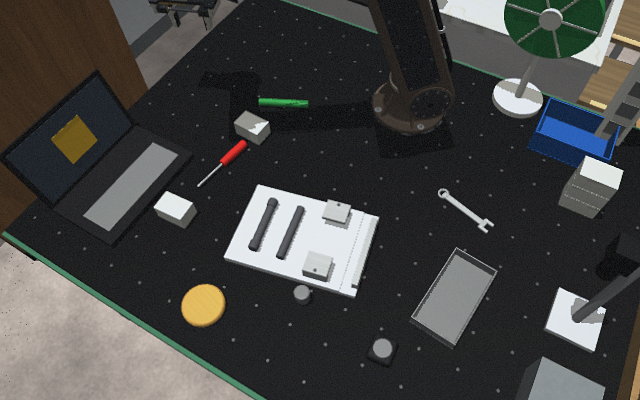

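View pics/side0.png

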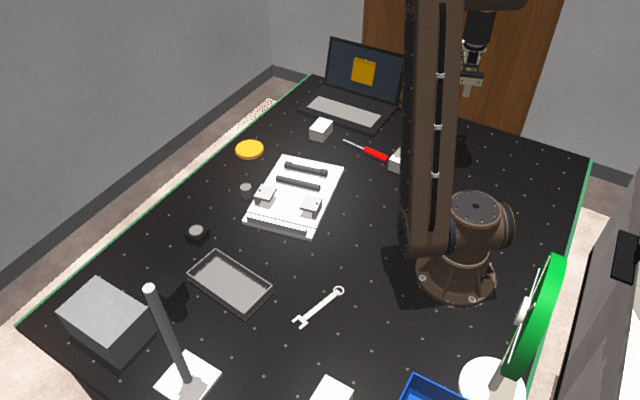

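The scene view shows the plate with corners at about (258,185), (379,215), (356,296) and (225,260). The front post runs (302,208)-(279,257) and looks plain. The rear post runs (272,203)-(256,245) and has thick ends. The groove and stop bar are at right. The side view agrees, and it also shows the tray at (230,282).

```bash
cat > h.py <<'E'
import numpy as np, cv2
from cell import monitor, viewer
def px2w(im,uv,z):
    K=np.array(im["camera_matrix"]);R=np.array(im["R"]);t=np.array(im["t"]);k=im["k1"]
    uv=np.atleast_2d(np.array(uv,float)).reshape(-1,1,2)
    n=cv2.undistortPoints(uv,K,np.array([k,0,0,0,0.]))[:,0]
    d=np.c_[n,np.ones(len(n))]@R; c=-R.T@t
    return c+d*((z-c[2])/d[:,2])[:,None]
def w2px(im,X):
    R=np.array(im["R"]);return cv2.projectPoints(np.array(X,float).reshape(-1,1,3),cv2.Rodrigues(R)[0],np.array(im["t"]),np.array(im["camera_matrix"]),np.array([im["k1"],0,0,0,0.]))[0][:,0]
E
python3 - <<'E'
from h import *
im=viewer.get_image("scene")
f=im["frame"][175:305,215:395,::-1]
cv2.imwrite("pics/crop1.png",cv2.resize(f,None,fx=4.4,fy=4.4,interpolation=cv2.INTER_CUBIC))
print(px2w(im,[(258,185),(379,215),(356,296),(225,260)],.02).round(3))
print(px2w(im,[(302,208),(279,257),(272,203),(256,245)],.032).round(3))
E
```

```text
[[ 0.507 -0.24   0.02 ]
 [ 0.428  0.106  0.02 ]
 [ 0.665  0.161  0.02 ]
 [ 0.745 -0.183  0.02 ]]
[[ 0.517 -0.085  0.032]
 [ 0.673 -0.06   0.032]
 [ 0.544 -0.166  0.032]
 [ 0.673 -0.132  0.032]]
```

View pics/crop1.png

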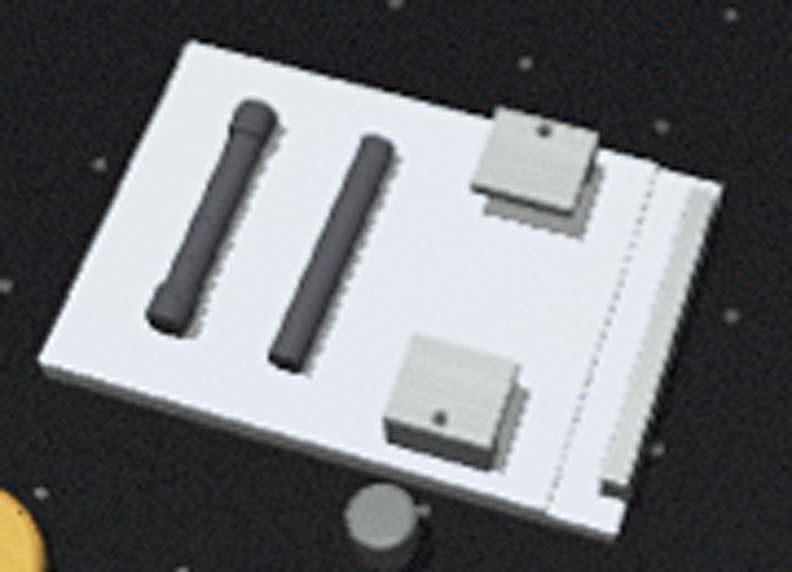

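The rear post at y≈-0.149 has visibly thick ends, so it is the swollen one (post_a). The front post is true. The plate origin is at about (0.578,-0.003) with a yaw of about 13°. I'll move over the plate now and turn the fingers to line up across it.

```bash
python3 -m jog '[{"tx":-29.6,"ty":20.9},{"tx":-29.6,"ty":20.9},{"tx":-29.6,"ty":20.9},{"tx":-29.6,"ty":20.9},{"tx":-29.6,"ty":20.9},{"tx":-29.6,"ty":20.9},{"tx":-29.6,"ty":20.9},{"tx":-29.6,"ty":20.9},{"tx":-29.6,"ty":20.9},{"tx":-29.6,"ty":20.9},{"tx":-29.6,"ty":20.9},{"tx":-29.6,"ty":20.9}]'
python3 -m jog '[{"tx":-29.6,"ty":20.9},{"tx":-29.6,"ty":20.9},{"tx":-29.6,"ty":20.9},{"tx":-29.6,"ty":20.9},{"tx":-29.6,"ty":20.9},{"tx":-29.6,"ty":20.9,"hand":40},{"wz":-7},{"wz":-7},{"wz":-7},{"wz":-7},{"wz":-7},{"wz":-7}]'
python3 -m jog '[{"wz":-7},{"wz":-7},{"wz":-7},{"wz":-7},{"wz":-7},{"wz":-7},{"wz":0},{"wz":0}]'
cat >> h.py <<'E'
O=np.array([0.578,-0.003]);A=np.radians(13.0)
PX=np.array([np.cos(A),np.sin(A)]);PY=np.array([-np.sin(A),np.cos(A)])
def plate(p): d=np.array(p)[...,:2]-O; return np.stack([d@PX,d@PY],-1)
def where():
    s=monitor.state();from scipy.spatial.transform import Rotation as Ro
    M=Ro.from_quat(s["tcp_rot"]).as_matrix()
    b=np.degrees(np.arctan2(M[1,1],M[0,1]))
    print("t",s["t"],"plate mm",(plate(s["ee_pos"])*1000).round(1),"z",round(s["ee_pos"][2]*1000,1),"yawY",b.round(1),"tilt",M[:2,2].round(3),"F",s["contact_force"].round(2),"gap",round(s["finger_gap"]*87.6,1),"q",s["joint_positions"].round(2),"grip",s["grip_force"])
    return s,M
E
python3 - <<'E'
from h import *
where()
im=viewer.get_image("wrist");cv2.imwrite("pics/w1.png",im["frame"][:,:,::-1])
print(repr(im["camera_matrix"]),im["k1"],im["R"],im["t"])
for l in ("post_a","gauge"): print([(plate(d["at"]).round(3),round(d["confidence"],2)) for d in viewer.boxes_of("wrist",l)])
E
```

```text
t 0.95 plate mm [-487.8 -537.9] z 226.6 yawY 109.4 tilt [ 0. -0.] F [-0.32 -0.29  0.27] gap 87.5 q [-0.94  0.36  0.01 -0.   -1.22 -0.29] grip 0.0
array([[342.73117895,   0.        , 320.83294019],
       [  0.        , 342.73117895, 199.0655657 ],
       [  0.        ,   0.        ,   1.        ]]) -0.017293324464711303 [[-3.31039017e-01  9.43616994e-01  3.71920562e-04]
 [ 9.12768748e-01  3.20116852e-01  2.53729015e-01]
 [ 2.39303952e-01  8.43336812e-02 -9.67275270e-01]] [ 0.67520699 -0.03141347  0.38790897]
[(array([-0.468, -0.24 ]), 0.79)]
[]invalid input
invalid input
invalid input
```

View pics/w1.png

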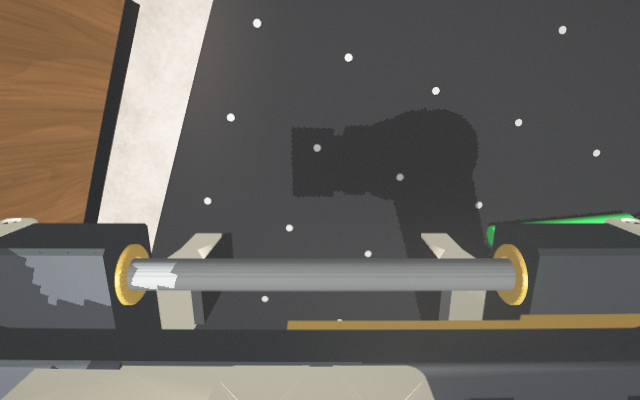

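The arm did not move. The wrist picture only shows empty table and the fingers, because the rows were refused. I'll try full rows with all the keys.

```bash
python3 -m jog '[{"hand":87,"tx":-29.6,"ty":20.9,"tz":0,"wx":0,"wy":0,"wz":0}]'; python3 -m jog '[{"hand":87,"tx":-29.6,"ty":20.9}]'; python3 -m jog --help | head -20
```

```text
t: 1.18
ee_pos: [0.2424, -0.61, 0.2256]
tcp_rot: [-0.166, 0.986, 0.0, -0.001]
contact_force: [2.2, 0.4, 0.8]
finger_gap: 0.998
grip_force: 0.0invalid input
invalid input: not JSON, or not a number
```

```bash
python3 -m jog '[{"hand":87,"tx":-33.2,"ty":23.5,"tz":0,"wx":0,"wy":0,"wz":0},{"hand":87,"tx":-33.2,"ty":23.5,"tz":0,"wx":0,"wy":0,"wz":0},{"hand":87,"tx":-33.2,"ty":23.5,"tz":0,"wx":0,"wy":0,"wz":0},{"hand":87,"tx":-33.2,"ty":23.5,"tz":0,"wx":0,"wy":0,"wz":0},{"hand":87,"tx":-33.2,"ty":23.5,"tz":0,"wx":0,"wy":0,"wz":0},{"hand":87,"tx":-33.2,"ty":23.5,"tz":0,"wx":0,"wy":0,"wz":0},{"hand":87,"tx":-33.2,"ty":23.5,"tz":0,"wx":0,"wy":0,"wz":0},{"hand":87,"tx":-33.2,"ty":23.5,"tz":0,"wx":0,"wy":0,"wz":0},{"hand":87,"tx":-33.2,"ty":23.5,"tz":0,"wx":0,"wy":0,"wz":0},{"hand":87,"tx":-33.2,"ty":23.5,"tz":0,"wx":0,"wy":0,"wz":0},{"hand":87,"tx":-33.2,"ty":23.5,"tz":0,"wx":0,"wy":0,"wz":0},{"hand":87,"tx":-33.2,"ty":23.5,"tz":0,"wx":0,"wy":0,"wz":0}]'
python3 -m jog '[{"hand":60,"tx":-33.2,"ty":23.5,"tz":0,"wx":0,"wy":0,"wz":0},{"hand":40,"tx":-33.2,"ty":23.5,"tz":0,"wx":0,"wy":0,"wz":0},{"hand":40,"tx":-33.2,"ty":23.5,"tz":0,"wx":0,"wy":0,"wz":0},{"hand":40,"tx":0,"ty":0,"tz":0,"wx":0,"wy":0,"wz":-7},{"hand":40,"tx":0,"ty":0,"tz":0,"wx":0,"wy":0,"wz":-7},{"hand":40,"tx":0,"ty":0,"tz":0,"wx":0,"wy":0,"wz":-7},{"hand":40,"tx":0,"ty":0,"tz":0,"wx":0,"wy":0,"wz":-7},{"hand":40,"tx":0,"ty":0,"tz":0,"wx":0,"wy":0,"wz":-7},{"hand":40,"tx":0,"ty":0,"tz":0,"wx":0,"wy":0,"wz":-7},{"hand":40,"tx":0,"ty":0,"tz":0,"wx":0,"wy":0,"wz":-7},{"hand":40,"tx":0,"ty":0,"tz":0,"wx":0,"wy":0,"wz":-7},{"hand":40,"tx":0,"ty":0,"tz":0,"wx":0,"wy":0,"wz":-7}]'
python3 -m jog '[{"hand":40,"tx":0,"ty":0,"tz":0,"wx":0,"wy":0,"wz":-7},{"hand":40,"tx":0,"ty":0,"tz":0,"wx":0,"wy":0,"wz":-7},{"hand":40,"tx":0,"ty":0,"tz":0,"wx":0,"wy":0,"wz":-7},{"hand":40,"tx":0,"ty":0,"tz":0,"wx":0,"wy":0,"wz":0},{"hand":40,"tx":0,"ty":0,"tz":0,"wx":0,"wy":0,"wz":0}]'
python3 - <<'E'
from h import *
where()
im=viewer.get_image("wrist");cv2.imwrite("pics/w2.png",im["frame"][:,:,::-1])
for l in ("post_a","gauge"): print([(plate(d["at"]).round(3),round(d["confidence"],2)) for d in viewer.boxes_of("wrist",l)])
E
```

```text
t: 2.18
ee_pos: [0.528, -0.2073, 0.227]
tcp_rot: [-0.168, 0.986, -0.0, 0.0]
contact_force: [1.0, -1.3, 0.2]
finger_gap: 0.99
grip_force: 0.0
t: 3.18
ee_pos: [0.5977, -0.1097, 0.2266]
tcp_rot: [-0.661, 0.751, -0.0, 0.0]
contact_force: [-0.8, -0.5, 0.1]
finger_gap: 0.459
grip_force: 0.0
t: 3.6
ee_pos: [0.5977, -0.1097, 0.2266]
tcp_rot: [0.783, -0.622, 0.0, -0.0]
contact_force: [0.4, 0.4, 0.7]
finger_gap: 0.462
grip_force: 0.0
t 3.6 plate mm [  -4.8 -108.4] z 226.6 yawY -166.9 tilt [0. 0.] F [0.36 0.37 0.65] gap 40.5 q [ 0.14  0.25 -0.14 -0.   -1.18  0.09] grip 0.0
[(array([-0.004, -0.073]), 0.84), (array([-0.005, -0.152]), 0.79)]
[(array([-0.06 ,  0.038]), 0.54)]
```

View pics/w2.png

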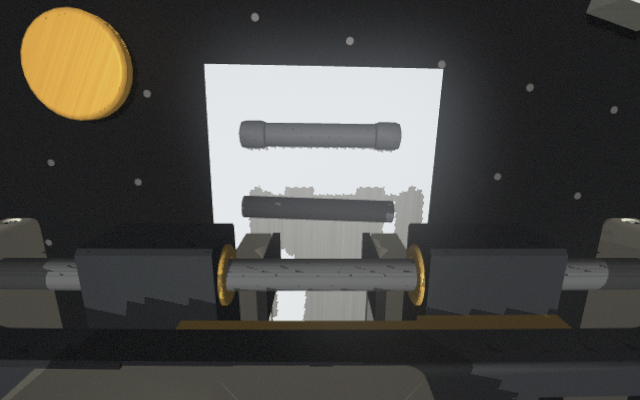

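The wrist view looks back along -y. The rear post at (240-400,135) clearly has swollen ends, and the front post at (242-394,208) is plain, with the open fingers just ahead of it in the image. The gap is clear, so I'll lower between the posts.

```bash
python3 - <<'E'
from h import *
im=viewer.get_image("wrist")
print(plate(px2w(im,[(205,65),(443,69)],.02)).round(4), plate(px2w(im,[(242,207),(394,210)],.035)).round(4))
E
python3 -m jog '[{"hand":40,"tx":0,"ty":-4,"tz":40,"wx":0,"wy":0,"wz":0},{"hand":40,"tx":0,"ty":0,"tz":40,"wx":0,"wy":0,"wz":0},{"hand":40,"tx":0,"ty":0,"tz":40,"wx":0,"wy":0,"wz":0},{"hand":40,"tx":0,"ty":0,"tz":40,"wx":0,"wy":0,"wz":0},{"hand":40,"tx":0,"ty":0,"tz":20,"wx":0,"wy":0,"wz":0},{"hand":40,"tx":0,"ty":0,"tz":12,"wx":0,"wy":0,"wz":0},{"hand":40,"tx":0,"ty":0,"tz":8,"wx":0,"wy":0,"wz":0},{"hand":40,"tx":0,"ty":0,"tz":0,"wx":0,"wy":0,"wz":0}]'
python3 -c "
from h import *
where()"
```

```text
[[ 0.1107 -0.2193]
 [-0.1269 -0.2162]] [[ 0.0782 -0.0765]
 [-0.0826 -0.0736]]
t: 4.47
ee_pos: [0.6007, -0.1089, 0.0248]
tcp_rot: [0.784, -0.621, -0.001, 0.001]
contact_force: [-0.6, 0.9, 0.3]
finger_gap: 0.457
grip_force: 0.0
t 4.4667 plate mm [  -1.7 -108.2] z 24.8 yawY -166.7 tilt [-0.003 -0.   ] F [-0.64  0.92  0.29] gap 40.0 q [ 0.14  0.45 -0.36 -0.   -0.76  0.09] grip 0.0
```

```bash
python3 -m jog '[{"hand":30,"tx":-2,"ty":1,"tz":0,"wx":0,"wy":0,"wz":0},{"hand":30,"tx":-2,"ty":0,"tz":0,"wx":0,"wy":0,"wz":0},{"hand":30,"tx":-3,"ty":0,"tz":0,"wx":0,"wy":0,"wz":0},{"hand":30,"tx":-3,"ty":0,"tz":0,"wx":0,"wy":0,"wz":0},{"hand":30,"tx":-3,"ty":0,"tz":0,"wx":0,"wy":0,"wz":0},{"hand":30,"tx":-3,"ty":0,"tz":0,"wx":0,"wy":0,"wz":0},{"hand":30,"tx":-4,"ty":0,"tz":0,"wx":0,"wy":0,"wz":0},{"hand":30,"tx":-4,"ty":0,"tz":0,"wx":0,"wy":0,"wz":0},{"hand":30,"tx":-4,"ty":0,"tz":0,"wx":0,"wy":0,"wz":0},{"hand":30,"tx":-4,"ty":0,"tz":0,"wx":0,"wy":0,"wz":0},{"hand":30,"tx":-4,"ty":0,"tz":0,"wx":0,"wy":0,"wz":0},{"hand":30,"tx":-4,"ty":0,"tz":0,"wx":0,"wy":0,"wz":0}]'
python3 - <<'E'
from h import *
where()
im=viewer.get_image("scene")
cv2.imwrite("pics/s2.png",cv2.resize(im["frame"][165:315,205:405,::-1],None,fx=4,fy=4,interpolation=cv2.INTER_CUBIC))
for c in ("scene","side"): print([(plate(d["at"]).round(3),round(d["confidence"],2)) for d in viewer.boxes_of(c,"post_a")])
E
```

```text
t: 5.47
ee_pos: [0.5912, -0.0696, 0.0265]
tcp_rot: [0.785, -0.62, -0.0, 0.0]
contact_force: [-0.1, -0.6, 0.2]
finger_gap: 0.343
grip_force: 0.2
t 5.4667 plate mm [ -2.1 -67.9] z 26.5 yawY -166.6 tilt [-0. -0.] F [-0.11 -0.58  0.23] gap 30.0 q [ 0.21  0.43 -0.4  -0.   -0.74  0.02] grip 0.21731482353061438
[(array([ 0.032, -0.149]), 0.9), (array([ 0.003, -0.033]), 0.63), (array([-0.445, -0.246]), 0.57)]
[(array([-0.008, -0.142]), 0.87), (array([-0.004, -0.067]), 0.57)]
```

View pics/s2.png

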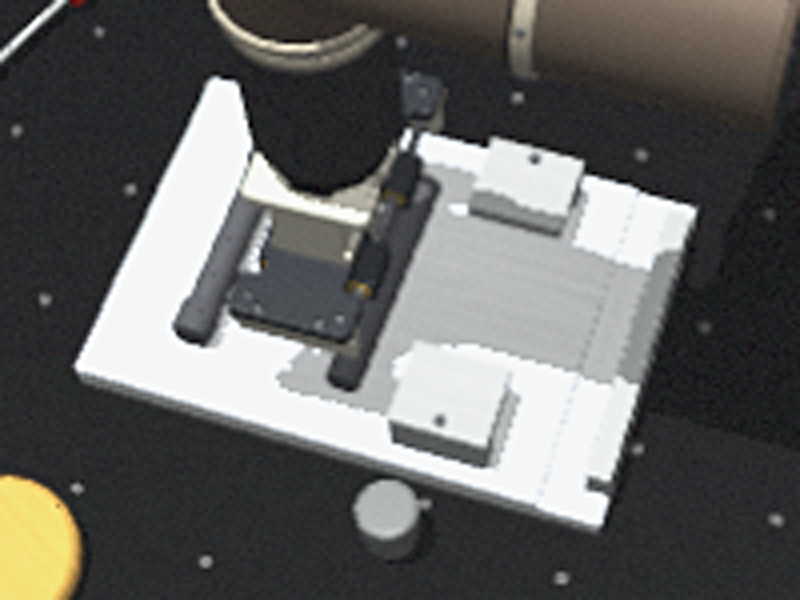

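The true post has rolled ahead of the fingers to about y -35. It is parallel to the jaws, with its ends at crop (345,380) and (430,185), and the force is near zero. I'll keep going slowly.

```bash
python3 -m jog '[{"hand":30,"tx":-4,"ty":0,"tz":0,"wx":0,"wy":0,"wz":0},{"hand":30,"tx":-4,"ty":0,"tz":0,"wx":0,"wy":0,"wz":0},{"hand":30,"tx":-4,"ty":0,"tz":0,"wx":0,"wy":0,"wz":0},{"hand":30,"tx":-4,"ty":0,"tz":0,"wx":0,"wy":0,"wz":0},{"hand":30,"tx":-4,"ty":0,"tz":0,"wx":0,"wy":0,"wz":0},{"hand":30,"tx":-4,"ty":0,"tz":0,"wx":0,"wy":0,"wz":0},{"hand":30,"tx":-4,"ty":0,"tz":0,"wx":0,"wy":0,"wz":0},{"hand":30,"tx":-4,"ty":0,"tz":0,"wx":0,"wy":0,"wz":0},{"hand":30,"tx":-4,"ty":0,"tz":0,"wx":0,"wy":0,"wz":0},{"hand":30,"tx":-4,"ty":0,"tz":0,"wx":0,"wy":0,"wz":0},{"hand":30,"tx":-4,"ty":0,"tz":0,"wx":0,"wy":0,"wz":0},{"hand":30,"tx":-4,"ty":0,"tz":0,"wx":0,"wy":0,"wz":0}]'
python3 - <<'E'
from h import *
where()
im=viewer.get_image("scene")
for c in ("scene","side"): print([(plate(d["at"]).round(3),round(d["confidence"],2)) for d in viewer.boxes_of(c,"post_a")])
E
```

```text
t: 6.62
ee_pos: [0.5802, -0.023, 0.0265]
tcp_rot: [0.785, -0.62, -0.0, 0.0]
contact_force: [-0.4, -0.5, 1.1]
finger_gap: 0.341
grip_force: 0.2
t 6.6167 plate mm [ -2.4 -20. ] z 26.5 yawY -166.6 tilt [-0.  0.] F [-0.42 -0.48  1.13] gap 29.8 q [ 0.3   0.41 -0.43 -0.   -0.73 -0.06] grip 0.2203919319435954
[(array([-0.448, -0.248]), 0.9), (array([ 0.005, -0.148]), 0.74), (array([-0.022,  0.011]), 0.7)]
[(array([-0.008, -0.142]), 0.87), (array([-0.004, -0.067]), 0.57)]
```

```bash
python3 -m jog '[{"hand":30,"tx":-4,"ty":0,"tz":0,"wx":0,"wy":0,"wz":0},{"hand":30,"tx":-4,"ty":0,"tz":0,"wx":0,"wy":0,"wz":0},{"hand":30,"tx":-4,"ty":0,"tz":0,"wx":0,"wy":0,"wz":0},{"hand":30,"tx":-4,"ty":0,"tz":0,"wx":0,"wy":0,"wz":0},{"hand":30,"tx":-4,"ty":0,"tz":0,"wx":0,"wy":0,"wz":0},{"hand":30,"tx":-4,"ty":0,"tz":0,"wx":0,"wy":0,"wz":0},{"hand":30,"tx":-4,"ty":0,"tz":0,"wx":0,"wy":0,"wz":0},{"hand":30,"tx":-4,"ty":0,"tz":0,"wx":0,"wy":0,"wz":0},{"hand":30,"tx":-4,"ty":0,"tz":0,"wx":0,"wy":0,"wz":0},{"hand":30,"tx":-4,"ty":0,"tz":0,"wx":0,"wy":0,"wz":0},{"hand":30,"tx":-4,"ty":0,"tz":0,"wx":0,"wy":0,"wz":0},{"hand":30,"tx":-4,"ty":0,"tz":0,"wx":0,"wy":0,"wz":0}]'
python3 - <<'E'
from h import *
where()
for c in ("scene","side"):
  im=viewer.get_image(c); print([(plate(d["at"]).round(3),round(d["confidence"],2)) for d in viewer.boxes_of(c,"post_a")])
E
```

```text
t: 7.77
ee_pos: [0.5691, 0.0237, 0.0266]
tcp_rot: [0.785, -0.62, -0.0, 0.0]
contact_force: [0.0, -0.2, 0.3]
finger_gap: 0.341
grip_force: 0.2
t 7.7667 plate mm [-2.7 28. ] z 26.6 yawY -166.6 tilt [-0. -0.] F [ 0.02 -0.2   0.29] gap 29.9 q [ 0.39  0.4  -0.46 -0.   -0.72 -0.15] grip 0.2202056720852852
[(array([ 0.005, -0.149]), 0.93), (array([-0.445, -0.251]), 0.79), (array([-0.015,  0.062]), 0.64)]
[(array([-0.002,  0.062]), 0.78), (array([-0.029,  0.111]), 0.53), (array([-0.034, -0.144]), 0.46)]
```

```bash
python3 -m jog '[{"hand":30,"tx":-4,"ty":0,"tz":0,"wx":0,"wy":0,"wz":0},{"hand":30,"tx":-4,"ty":0,"tz":0,"wx":0,"wy":0,"wz":0},{"hand":30,"tx":-4,"ty":0,"tz":0,"wx":0,"wy":0,"wz":0},{"hand":30,"tx":-4,"ty":0,"tz":0,"wx":0,"wy":0,"wz":0},{"hand":30,"tx":-4,"ty":0,"tz":0,"wx":0,"wy":0,"wz":0},{"hand":30,"tx":-4,"ty":0,"tz":0,"wx":0,"wy":0,"wz":0},{"hand":30,"tx":-4,"ty":0,"tz":0,"wx":0,"wy":0,"wz":0},{"hand":30,"tx":-4,"ty":0,"tz":0,"wx":0,"wy":0,"wz":0},{"hand":30,"tx":-4,"ty":0,"tz":0,"wx":0,"wy":0,"wz":0},{"hand":30,"tx":-4,"ty":0,"tz":0,"wx":0,"wy":0,"wz":0},{"hand":30,"tx":-4,"ty":0,"tz":0,"wx":0,"wy":0,"wz":0},{"hand":30,"tx":-4,"ty":0,"tz":0,"wx":0,"wy":0,"wz":0}]'
python3 -m jog '[{"hand":30,"tx":-3,"ty":0,"tz":0,"wx":0,"wy":0,"wz":0},{"hand":30,"tx":-3,"ty":0,"tz":0,"wx":0,"wy":0,"wz":0},{"hand":30,"tx":-3,"ty":0,"tz":0,"wx":0,"wy":0,"wz":0},{"hand":30,"tx":0,"ty":0,"tz":0,"wx":0,"wy":0,"wz":0}]'
python3 - <<'E'
from h import *
where()
for c in ("scene","side"):
  im=viewer.get_image(c); print([(plate(d["at"]).round(3),round(d["at"][2],3),round(d["confidence"],2)) for d in viewer.boxes_of(c,"post_a")])
  if c=="side": cv2.imwrite("pics/side2.png",cv2.resize(im["frame"][140:250,225:365,::-1],None,fx=5,fy=5,interpolation=cv2.INTER_CUBIC))
E
```

```text
t: 8.97
ee_pos: [0.558, 0.0704, 0.0265]
tcp_rot: [0.785, -0.62, -0.0, -0.0]
contact_force: [-0.4, -0.0, -0.6]
finger_gap: 0.343
grip_force: 0.0
t: 9.3
ee_pos: [0.556, 0.0793, 0.0266]
tcp_rot: [0.785, -0.62, 0.0, -0.0]
contact_force: [0.5, 0.2, -0.2]
finger_gap: 0.341
grip_force: 0.0
t 9.3 plate mm [-2.9 85.1] z 26.6 yawY -166.6 tilt [0. 0.] F [ 0.53  0.15 -0.17] gap 29.9 q [ 0.49  0.38 -0.48 -0.   -0.71 -0.26] grip 0.0
[(array([ 0.006, -0.147]), 0.043, 0.9), (array([-0.447, -0.248]), 0.019, 0.82), (array([0.057, 0.11 ]), 0.039, 0.49)]
[(array([-0.029, -0.141]), 0.041, 0.48)]
```

View pics/side2.png

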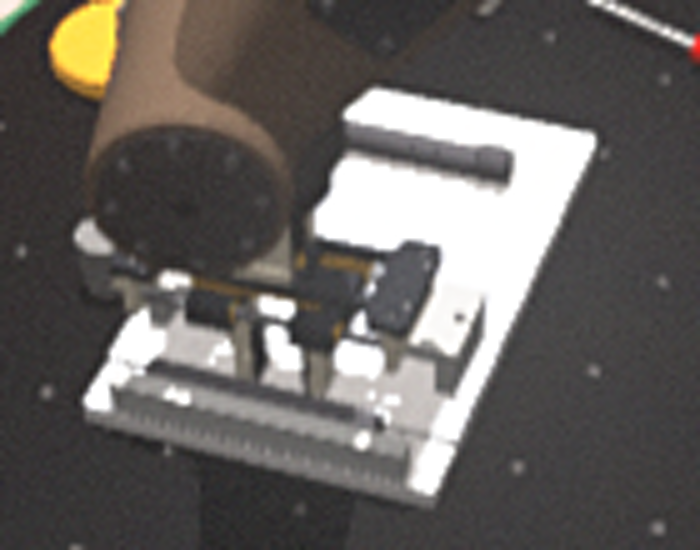

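The true post lies in the groove against the stop bar, at crop (145,368)-(380,420), and the pads read no force. Next I'll back off, rise, travel behind the swollen post and lower.

```bash
python3 -m jog '[{"hand":30,"tx":6,"ty":0,"tz":0,"wx":0,"wy":0,"wz":0},{"hand":30,"tx":6,"ty":0,"tz":-20,"wx":0,"wy":0,"wz":0},{"hand":30,"tx":0,"ty":0,"tz":-40,"wx":0,"wy":0,"wz":0},{"hand":30,"tx":20,"ty":0,"tz":-35,"wx":0,"wy":0,"wz":0},{"hand":30,"tx":40,"ty":0,"tz":0,"wx":0,"wy":0,"wz":0},{"hand":30,"tx":40,"ty":0,"tz":0,"wx":0,"wy":0,"wz":0},{"hand":30,"tx":40,"ty":0,"tz":0,"wx":0,"wy":0,"wz":0},{"hand":30,"tx":40,"ty":0,"tz":0,"wx":0,"wy":0,"wz":0},{"hand":30,"tx":40,"ty":0,"tz":0,"wx":0,"wy":0,"wz":0},{"hand":30,"tx":35,"ty":0,"tz":0,"wx":0,"wy":0,"wz":0},{"hand":30,"tx":0,"ty":0,"tz":0,"wx":0,"wy":0,"wz":0}]'
python3 - <<'E'
from h import *
where()
for c in ("scene","side"):
  im=viewer.get_image(c); print([(plate(d["at"]).round(3),round(d["at"][2],3),round(d["confidence"],2)) for d in viewer.boxes_of(c,"post_a")])
E
```

```text
t: 10.42
ee_pos: [0.6181, -0.1871, 0.121]
tcp_rot: [0.783, -0.622, 0.0, 0.001]
contact_force: [0.1, 0.8, -0.2]
finger_gap: 0.341
grip_force: 0.0
t 10.4167 plate mm [  -2.3 -188.4] z 121.0 yawY -166.9 tilt [-0.    -0.001] F [ 0.08  0.79 -0.19] gap 29.9 q [ 0.01  0.39 -0.19  0.   -0.99  0.22] grip 0.0
[(array([0.013, 0.111]), 0.037, 0.9), (array([ 0.005, -0.149]), 0.041, 0.75)]
[(array([-0.008, -0.141]), 0.04, 0.75), (array([-0.002,  0.111]), 0.036, 0.49)]
```

The true post is at y≈111 with its top at about 37 mm, so it is home. I'll lower behind the swollen post and start the slow push.

```bash
python3 -m jog '[{"hand":30,"tx":0,"ty":0,"tz":35,"wx":0,"wy":0,"wz":0},{"hand":30,"tx":0,"ty":0,"tz":35,"wx":0,"wy":0,"wz":0},{"hand":30,"tx":0,"ty":0,"tz":16,"wx":0,"wy":0,"wz":0},{"hand":30,"tx":0,"ty":0,"tz":9,"wx":0,"wy":0,"wz":0},{"hand":30,"tx":-3,"ty":0,"tz":0,"wx":0,"wy":0,"wz":0},{"hand":30,"tx":-3,"ty":0,"tz":0,"wx":0,"wy":0,"wz":0},{"hand":30,"tx":-3,"ty":0,"tz":0,"wx":0,"wy":0,"wz":0},{"hand":30,"tx":-3,"ty":0,"tz":0,"wx":0,"wy":0,"wz":0},{"hand":30,"tx":-3,"ty":0,"tz":0,"wx":0,"wy":0,"wz":0},{"hand":30,"tx":-3,"ty":0,"tz":0,"wx":0,"wy":0,"wz":0},{"hand":30,"tx":-3,"ty":0,"tz":0,"wx":0,"wy":0,"wz":0},{"hand":30,"tx":-3,"ty":0,"tz":0,"wx":0,"wy":0,"wz":0}]'
python3 -m jog '[{"hand":30,"tx":-4,"ty":0,"tz":0,"wx":0,"wy":0,"wz":0},{"hand":30,"tx":-4,"ty":0,"tz":0,"wx":0,"wy":0,"wz":0},{"hand":30,"tx":-4,"ty":0,"tz":0,"wx":0,"wy":0,"wz":0},{"hand":30,"tx":-4,"ty":0,"tz":0,"wx":0,"wy":0,"wz":0},{"hand":30,"tx":-4,"ty":0,"tz":0,"wx":0,"wy":0,"wz":0},{"hand":30,"tx":-4,"ty":0,"tz":0,"wx":0,"wy":0,"wz":0},{"hand":30,"tx":-4,"ty":0,"tz":0,"wx":0,"wy":0,"wz":0},{"hand":30,"tx":-4,"ty":0,"tz":0,"wx":0,"wy":0,"wz":0},{"hand":30,"tx":-4,"ty":0,"tz":0,"wx":0,"wy":0,"wz":0},{"hand":30,"tx":-4,"ty":0,"tz":0,"wx":0,"wy":0,"wz":0}]'
python3 - <<'E'
from h import *
where()
for c in ("scene","side"):
  im=viewer.get_image(c); print([(plate(d["at"]).round(3),round(d["at"][2],3),round(d["confidence"],2)) for d in viewer.boxes_of(c,"post_a")])
E
```

```text
t: 11.62
ee_pos: [0.6128, -0.1577, 0.0274]
tcp_rot: [0.785, -0.62, 0.001, -0.0]
contact_force: [1.0, -4.5, 2.5]
finger_gap: 0.345
grip_force: 2.0
t: 12.45
ee_pos: [0.6026, -0.1181, 0.0263]
tcp_rot: [0.785, -0.62, -0.0, 0.0]
contact_force: [0.2, -0.1, 0.5]
finger_gap: 0.341
grip_force: 0.2
t 12.45 plate mm [  -1.9 -117.7] z 26.3 yawY -166.6 tilt [-0.001  0.   ] F [ 0.21 -0.13  0.46] gap 29.8 q [ 0.12  0.45 -0.36 -0.   -0.76  0.11] grip 0.19172084983438253
[(array([0.009, 0.115]), 0.04, 0.64), (array([-0.448, -0.243]), 0.018, 0.61), (array([ 0.01 , -0.092]), 0.041, 0.56)]
[(array([-0.01, -0.08]), 0.041, 0.79), (array([0.001, 0.112]), 0.032, 0.44)]
```

```bash
python3 -m jog '[{"hand":30,"tx":-4,"ty":0,"tz":0,"wx":0,"wy":0,"wz":0},{"hand":30,"tx":-4,"ty":0,"tz":0,"wx":0,"wy":0,"wz":0},{"hand":30,"tx":-4,"ty":0,"tz":0,"wx":0,"wy":0,"wz":0},{"hand":30,"tx":-4,"ty":0,"tz":0,"wx":0,"wy":0,"wz":0},{"hand":30,"tx":-4,"ty":0,"tz":0,"wx":0,"wy":0,"wz":0},{"hand":30,"tx":-4,"ty":0,"tz":0,"wx":0,"wy":0,"wz":0},{"hand":30,"tx":-3,"ty":0,"tz":0,"wx":0,"wy":0,"wz":0},{"hand":30,"tx":-3,"ty":0,"tz":0,"wx":0,"wy":0,"wz":0},{"hand":30,"tx":-3,"ty":0,"tz":0,"wx":0,"wy":0,"wz":0},{"hand":30,"tx":-3,"ty":0,"tz":0,"wx":0,"wy":0,"wz":0},{"hand":30,"tx":-2,"ty":0,"tz":0,"wx":0,"wy":0,"wz":0},{"hand":30,"tx":-2,"ty":0,"tz":0,"wx":0,"wy":0,"wz":0}]'
python3 - <<'E'
from h import *
where()
for c in ("scene","side"):
  im=viewer.get_image(c); print([(plate(d["at"]).round(3),round(d["at"][2],3),round(d["confidence"],2)) for d in viewer.boxes_of(c,"post_a")])
E
```

```text
t: 13.65
ee_pos: [0.5936, -0.0796, 0.0266]
tcp_rot: [0.785, -0.62, -0.0, 0.0]
contact_force: [-0.1, -0.6, 0.3]
finger_gap: 0.339
grip_force: 0.0
t 13.65 plate mm [ -2.  -78.2] z 26.6 yawY -166.6 tilt [-0. -0.] F [-0.12 -0.57  0.31] gap 29.7 q [ 0.19  0.43 -0.39  0.   -0.75  0.04] grip 0.0
[(array([0.011, 0.112]), 0.04, 0.91), (array([ 0.012, -0.049]), 0.039, 0.8)]
[(array([0.   , 0.108]), 0.036, 0.74), (array([-0.012, -0.045]), 0.039, 0.68)]
```

```bash
python3 -m jog '[{"hand":30,"tx":-3,"ty":0,"tz":0,"wx":0,"wy":0,"wz":0},{"hand":30,"tx":-3,"ty":0,"tz":0,"wx":0,"wy":0,"wz":0},{"hand":30,"tx":-3,"ty":0,"tz":0,"wx":0,"wy":0,"wz":0},{"hand":30,"tx":-3,"ty":0,"tz":0,"wx":0,"wy":0,"wz":0},{"hand":30,"tx":-3,"ty":0,"tz":0,"wx":0,"wy":0,"wz":0},{"hand":30,"tx":-3,"ty":0,"tz":0,"wx":0,"wy":0,"wz":0},{"hand":30,"tx":-2,"ty":0,"tz":0,"wx":0,"wy":0,"wz":0},{"hand":30,"tx":-2,"ty":0,"tz":0,"wx":0,"wy":0,"wz":0},{"hand":30,"tx":-2,"ty":0,"tz":0,"wx":0,"wy":0,"wz":0},{"hand":30,"tx":-2,"ty":0,"tz":0,"wx":0,"wy":0,"wz":0},{"hand":30,"tx":-2,"ty":0,"tz":0,"wx":0,"wy":0,"wz":0},{"hand":30,"tx":-2,"ty":0,"tz":0,"wx":0,"wy":0,"wz":0}]'
python3 - <<'E'
from h import *
where()
for c in ("scene","side"):
  im=viewer.get_image(c); print([(plate(d["at"]).round(3),round(d["at"][2],3),round(d["confidence"],2)) for d in viewer.boxes_of(c,"post_a")])
E
```

```text
t: 14.85
ee_pos: [0.5866, -0.0504, 0.0265]
tcp_rot: [0.784, -0.62, -0.0, 0.0]
contact_force: [0.9, -1.9, 1.5]
finger_gap: 0.338
grip_force: 1.1
t 14.85 plate mm [ -2.3 -48.1] z 26.5 yawY -166.7 tilt [-0.  0.] F [ 0.91 -1.92  1.46] gap 29.6 q [ 0.25  0.42 -0.41 -0.   -0.74 -0.01] grip 1.0648642480373383
[(array([-0.445, -0.25 ]), 0.018, 0.78), (array([0.008, 0.11 ]), 0.037, 0.76), (array([ 0.012, -0.018]), 0.04, 0.74)]
[(array([-0.005, -0.016]), 0.047, 0.6)]
```

```bash
python3 -m jog '[{"hand":30,"tx":-1.5,"ty":0,"tz":0,"wx":0,"wy":0,"wz":0},{"hand":30,"tx":-1.5,"ty":0,"tz":0,"wx":0,"wy":0,"wz":0},{"hand":30,"tx":-1.5,"ty":0,"tz":0,"wx":0,"wy":0,"wz":0},{"hand":30,"tx":-1.5,"ty":0,"tz":0,"wx":0,"wy":0,"wz":0}]'
python3 -m jog '[{"hand":30,"tx":-1.5,"ty":0,"tz":0,"wx":0,"wy":0,"wz":0},{"hand":30,"tx":-1.5,"ty":0,"tz":0,"wx":0,"wy":0,"wz":0},{"hand":30,"tx":-1.5,"ty":0,"tz":0,"wx":0,"wy":0,"wz":0},{"hand":30,"tx":-1.5,"ty":0,"tz":0,"wx":0,"wy":0,"wz":0}]'
python3 - <<'E'
from h import *
where()
for c in ("scene","side"):
  im=viewer.get_image(c); print([(plate(d["at"]).round(3),round(d["at"][2],3),round(d["confidence"],2)) for d in viewer.boxes_of(c,"post_a")])
E
```

```text
t: 15.38
ee_pos: [0.5854, -0.0447, 0.0266]
tcp_rot: [0.784, -0.62, 0.0, -0.0]
contact_force: [0.5, -1.1, 0.7]
finger_gap: 0.343
grip_force: 0.7
t: 15.72
ee_pos: [0.5839, -0.0387, 0.0265]
tcp_rot: [0.785, -0.62, -0.0, 0.0]
contact_force: [0.4, -1.3, 0.5]
finger_gap: 0.344
grip_force: 0.4
t 15.7167 plate mm [ -2.3 -36.1] z 26.5 yawY -166.6 tilt [-0.  0.] F [ 0.4  -1.3   0.47] gap 30.2 q [ 0.27  0.42 -0.42 -0.   -0.73 -0.03] grip 0.42924353387206793
[(array([0.011, 0.113]), 0.039, 0.86), (array([ 0.001, -0.004]), 0.042, 0.74), (array([-0.445, -0.248]), 0.016, 0.67)]
[(array([-0.004, -0.003]), 0.047, 0.65), (array([-0.003,  0.111]), 0.034, 0.46)]
```

```bash
python3 -m jog '[{"hand":30,"tx":-1,"ty":0,"tz":0,"wx":0,"wy":0,"wz":0},{"hand":30,"tx":-1,"ty":0,"tz":0,"wx":0,"wy":0,"wz":0},{"hand":30,"tx":-1,"ty":0,"tz":0,"wx":0,"wy":0,"wz":0},{"hand":30,"tx":-1,"ty":0,"tz":0,"wx":0,"wy":0,"wz":0}]'
```

```text
t: 16.25
ee_pos: [0.5832, -0.0363, 0.0271]
tcp_rot: [0.784, -0.62, 0.0, 0.001]
contact_force: [1.2, -12.0, 4.5]
finger_gap: 0.342
grip_force: 6.1
```

```bash
python3 -m jog '[{"hand":30,"tx":-1,"ty":0,"tz":0,"wx":0,"wy":0,"wz":0},{"hand":30,"tx":-1,"ty":0,"tz":0,"wx":0,"wy":0,"wz":0},{"hand":30,"tx":-1,"ty":0,"tz":0,"wx":0,"wy":0,"wz":0}]'
```

```text
t: 16.5
ee_pos: [0.583, -0.0352, 0.0275]
tcp_rot: [0.784, -0.62, 0.001, 0.001]
contact_force: [4.6, -24.6, 5.0]
finger_gap: 0.343
grip_force: 12.5
```

It has caught, and hard: 24.6 N. I shouldn't have sent the second push before reading the first. Backing off at once.

```bash
python3 -m jog '[{"hand":30,"tx":4,"ty":0,"tz":0,"wx":0,"wy":0,"wz":0},{"hand":30,"tx":8,"ty":0,"tz":0,"wx":0,"wy":0,"wz":0},{"hand":30,"tx":8,"ty":0,"tz":0,"wx":0,"wy":0,"wz":0},{"hand":30,"tx":0,"ty":0,"tz":0,"wx":0,"wy":0,"wz":0}]'
python3 - <<'E'
from h import *
where()
for c in ("scene","side"):
  im=viewer.get_image(c); print([(plate(d["at"]).round(3),round(d["at"][2],3),round(d["confidence"],2)) for d in viewer.boxes_of(c,"post_a")])
im=viewer.get_image("scene")
P=px2w(im,[(457,248),(497,272),(455,347),(411,318)],.035);print(P.round(3),P.mean(0))
cv2.imwrite("pics/s3.png",cv2.resize(im["frame"][160:360,215:515,::-1],None,fx=2.66,fy=2.66,interpolation=cv2.INTER_CUBIC))
E
```

```text
t: 16.83
ee_pos: [0.5872, -0.0526, 0.0264]
tcp_rot: [0.784, -0.62, -0.0, -0.0]
contact_force: [0.2, 0.6, 0.8]
finger_gap: 0.345
grip_force: 0.0
t 16.8333 plate mm [ -2.2 -50.4] z 26.4 yawY -166.7 tilt [-0.  0.] F [0.24 0.65 0.82] gap 30.2 q [ 0.24  0.42 -0.41 -0.   -0.74 -0.01] grip 0.0
[(array([0.009, 0.113]), 0.038, 0.91), (array([-0.446, -0.248]), 0.019, 0.7), (array([-0.001, -0.007]), 0.045, 0.58), (array([ 0.043, -0.004]), 0.019, 0.5), (array([ 0.026, -0.394]), 0.05, 0.42)]
[(array([-0.003,  0.108]), 0.034, 0.7), (array([0.222, 0.245]), 0.029, 0.61), (array([-0.   ,  0.001]), 0.042, 0.53)]
[[0.427 0.331 0.035]
 [0.441 0.445 0.035]
 [0.669 0.423 0.035]
 [0.655 0.304 0.035]] [0.54800216 0.37574609 0.035     ]
```

View pics/s3.png

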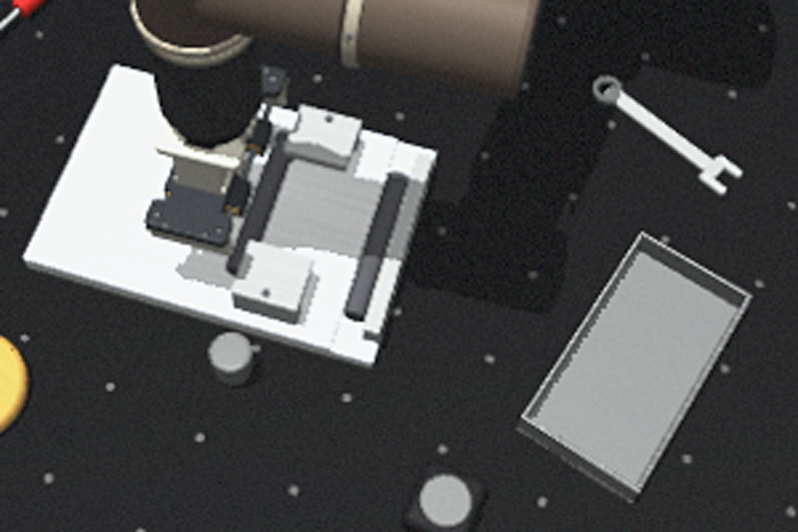

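The swollen post sits at the jaw edge, at crop (280,140)-(235,270), parallel to the jaws. The true post is in the groove at (397,180)-(357,315). The tray is free, centred at about (0.547,0.375) with a yaw of -6°. I'll rise, turn 90° and straddle the post with the fingers open.

```bash
python3 -m jog '[{"hand":60,"tx":0,"ty":0,"tz":-35,"wx":0,"wy":0,"wz":0},{"hand":60,"tx":0,"ty":0,"tz":-40,"wx":0,"wy":0,"wz":0},{"hand":60,"tx":-20,"ty":0,"tz":0,"wx":0,"wy":0,"wz":0},{"hand":60,"tx":-19.4,"ty":0,"tz":0,"wx":0,"wy":0,"wz":0},{"hand":60,"tx":0,"ty":0,"tz":0,"wx":0,"wy":0,"wz":7},{"hand":60,"tx":0,"ty":0,"tz":0,"wx":0,"wy":0,"wz":7},{"hand":60,"tx":0,"ty":0,"tz":0,"wx":0,"wy":0,"wz":7},{"hand":60,"tx":0,"ty":0,"tz":0,"wx":0,"wy":0,"wz":7},{"hand":60,"tx":0,"ty":0,"tz":0,"wx":0,"wy":0,"wz":7},{"hand":60,"tx":0,"ty":0,"tz":0,"wx":0,"wy":0,"wz":7},{"hand":60,"tx":0,"ty":0,"tz":0,"wx":0,"wy":0,"wz":7},{"hand":60,"tx":0,"ty":0,"tz":0,"wx":0,"wy":0,"wz":7}]'
python3 -m jog '[{"hand":60,"tx":0,"ty":0,"tz":0,"wx":0,"wy":0,"wz":7},{"hand":60,"tx":0,"ty":0,"tz":0,"wx":0,"wy":0,"wz":7},{"hand":60,"tx":0,"ty":0,"tz":0,"wx":0,"wy":0,"wz":7},{"hand":60,"tx":0,"ty":0,"tz":0,"wx":0,"wy":0,"wz":7},{"hand":60,"tx":0,"ty":0,"tz":0,"wx":0,"wy":0,"wz":6.4},{"hand":60,"tx":0,"ty":0,"tz":0,"wx":0,"wy":0,"wz":0}]'
python3 - <<'E'
from h import *
where()
im=viewer.get_image("wrist");cv2.imwrite("pics/w3.png",im["frame"][:,:,::-1])
for c in ("side","wrist"):
  if c=="side": viewer.get_image(c)
  print([(plate(d["at"]).round(3),round(d["at"][2],3),round(d["confidence"],2)) for d in viewer.boxes_of(c,"post_a")])
E
```

```text
t: 18.08
ee_pos: [0.5778, -0.0128, 0.1015]
tcp_rot: [-0.399, 0.917, 0.0, -0.0]
contact_force: [0.3, -0.3, -0.2]
finger_gap: 0.686
grip_force: 0.0
t: 18.58
ee_pos: [0.5778, -0.0129, 0.1015]
tcp_rot: [-0.111, 0.994, 0.0, -0.0]
contact_force: [-0.1, 0.2, 0.1]
finger_gap: 0.684
grip_force: 0.0
t 18.5833 plate mm [-2.4 -9.6] z 101.5 yawY 102.7 tilt [-0.  0.] F [-0.07  0.16  0.13] gap 59.9 q [ 0.32  0.31 -0.37 -0.   -0.89 -1.67] grip 0.0
[(array([0.   , 0.111]), 0.034, 0.75), (array([ 0., -0.]), 0.045, 0.57)]
[(array([-0.041,  0.106]), 0.035, 0.91), (array([-0.027, -0.012]), 0.047, 0.69)]
```

View pics/w3.png

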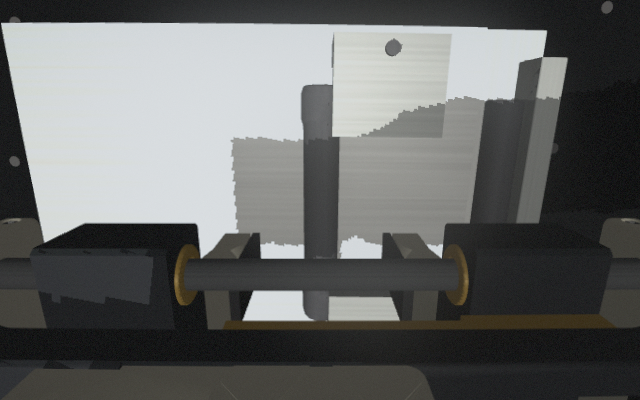

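The wrist view shows the post at columns 303-338, centred between the fingers at 260 and 383. Its ends are just at the jaw edge, where the near jaw starts at column 332. I'll lower, then hook it back gently with the front finger while it stays ungripped.

```bash
python3 -m jog '[{"hand":60,"tx":0,"ty":0,"tz":30,"wx":0,"wy":0,"wz":0},{"hand":60,"tx":0,"ty":0,"tz":30,"wx":0,"wy":0,"wz":0},{"hand":60,"tx":0,"ty":0,"tz":12,"wx":0,"wy":0,"wz":0},{"hand":60,"tx":0,"ty":0,"tz":5,"wx":0,"wy":0,"wz":0},{"hand":60,"tx":0,"ty":-5,"tz":0,"wx":0,"wy":0,"wz":0},{"hand":60,"tx":0,"ty":-5,"tz":0,"wx":0,"wy":0,"wz":0},{"hand":60,"tx":0,"ty":-3,"tz":0,"wx":0,"wy":0,"wz":0},{"hand":60,"tx":0,"ty":-2,"tz":0,"wx":0,"wy":0,"wz":0},{"hand":60,"tx":0,"ty":-2,"tz":0,"wx":0,"wy":0,"wz":0}]'
```

```text
t: 19.53
ee_pos: [0.5824, -0.0301, 0.0256]
tcp_rot: [-0.113, 0.994, 0.0, 0.001]
contact_force: [-0.2, -1.1, -0.3]
finger_gap: 0.687
grip_force: 0.0
```

```bash
python3 -m jog '[{"hand":60,"tx":0,"ty":-2,"tz":0,"wx":0,"wy":0,"wz":0},{"hand":60,"tx":0,"ty":-2,"tz":0,"wx":0,"wy":0,"wz":0},{"hand":60,"tx":0,"ty":-2,"tz":0,"wx":0,"wy":0,"wz":0}]'
```

```text
t: 19.78
ee_pos: [0.5833, -0.0357, 0.025]
tcp_rot: [-0.113, 0.994, 0.0, 0.0]
contact_force: [-0.6, -0.4, 0.6]
finger_gap: 0.686
grip_force: 0.0
```

```bash
python3 -m jog '[{"hand":60,"tx":0,"ty":-2,"tz":0,"wx":0,"wy":0,"wz":0},{"hand":60,"tx":0,"ty":-3,"tz":0,"wx":0,"wy":0,"wz":0},{"hand":60,"tx":0,"ty":-3,"tz":0,"wx":0,"wy":0,"wz":0},{"hand":60,"tx":0,"ty":-3,"tz":0,"wx":0,"wy":0,"wz":0}]'
python3 - <<'E'
from h import *
where()
for c in ("scene","side","wrist"):
  viewer.get_image(c)
  print([(plate(d["at"]).round(3),round(d["at"][2],3),round(d["confidence"],2)) for d in viewer.boxes_of(c,"post_a")])
E
```

```text
t: 20.12
ee_pos: [0.5855, -0.0468, 0.0244]
tcp_rot: [-0.113, 0.994, -0.0, -0.0]
contact_force: [0.7, -0.1, -0.0]
finger_gap: 0.686
grip_force: 0.0
t 20.1167 plate mm [ -2.5 -44.4] z 24.4 yawY 103.0 tilt [-0. -0.] F [ 0.71 -0.1  -0.03] gap 60.1 q [ 0.25  0.42 -0.42  0.   -0.73 -1.6 ] grip 0.0
[(array([-0.447, -0.248]), 0.019, 0.88), (array([ 0.038, -0.044]), 0.041, 0.8), (array([0.01 , 0.116]), 0.038, 0.73)]
[(array([-0.057, -0.05 ]), 0.04, 0.63), (array([-0.001,  0.109]), 0.032, 0.51)]
[(array([-0.047, -0.062]), 0.043, 0.87), (array([-0.039,  0.099]), 0.027, 0.82)]
```

The post rolled back out freely to y≈-50, clear of the jaws. I'll close on it there.

```bash
python3 -m jog '[{"hand":60,"tx":0,"ty":-4,"tz":1,"wx":0,"wy":0,"wz":0},{"hand":40,"tx":0,"ty":0,"tz":0,"wx":0,"wy":0,"wz":0},{"hand":30,"tx":0,"ty":0,"tz":0,"wx":0,"wy":0,"wz":0},{"hand":20,"tx":0,"ty":0,"tz":0,"wx":0,"wy":0,"wz":0},{"hand":15,"tx":0,"ty":0,"tz":0,"wx":0,"wy":0,"wz":0},{"hand":15,"tx":0,"ty":0,"tz":0,"wx":0,"wy":0,"wz":0},{"hand":15,"tx":0,"ty":0,"tz":0,"wx":0,"wy":0,"wz":0},{"hand":15,"tx":0,"ty":0,"tz":0,"wx":0,"wy":0,"wz":0}]'
python3 - <<'E'
from h import *
where()
for c in ("scene","wrist"):
  im=viewer.get_image(c)
  print([(plate(d["at"]).round(3),round(d["at"][2],3),round(d["confidence"],2)) for d in viewer.boxes_of(c,"post_a")])
cv2.imwrite("pics/w4.png",im["frame"][:,:,::-1])
E
```

```text
t: 21.08
ee_pos: [0.5865, -0.0503, 0.0236]
tcp_rot: [-0.113, 0.994, -0.0, 0.0]
contact_force: [0.5, -2.0, 1.4]
finger_gap: 0.263
grip_force: 29.7
t 21.0833 plate mm [ -2.3 -48. ] z 23.6 yawY 103.0 tilt [0. 0.] F [ 0.45 -1.99  1.35] gap 23.0 q [ 0.25  0.42 -0.42  0.   -0.73 -1.59] grip 29.737575352191925
[(array([0.009, 0.111]), 0.041, 0.78), (array([ 0.046, -0.044]), 0.041, 0.66), (array([-0.448, -0.248]), 0.017, 0.64)]
[(array([-0.033,  0.101]), 0.025, 0.88), (array([-0.048, -0.05 ]), 0.04, 0.7)]
```

View pics/w4.png

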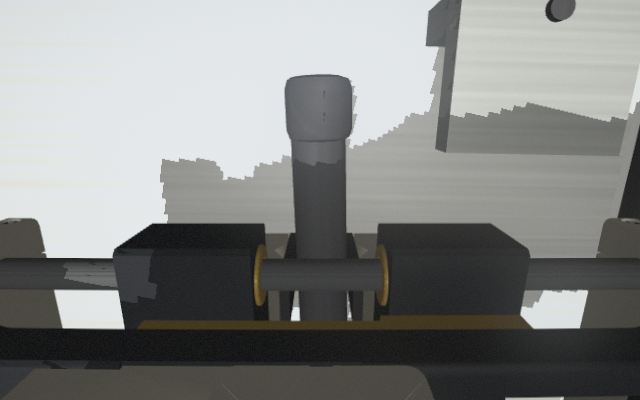

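I have a good grip: 23 mm gap and 30 N, with the post central between the pads and its swollen end visible at (318,105). I'll lift and carry it to the tray.

```bash
python3 -m jog '[{"hand":15,"tx":0,"ty":0,"tz":-10,"wx":0,"wy":0,"wz":0},{"hand":15,"tx":0,"ty":0,"tz":-25,"wx":0,"wy":0,"wz":0},{"hand":15,"tx":0,"ty":0,"tz":-30,"wx":0,"wy":0,"wz":0},{"hand":15,"tx":0,"ty":0,"tz":-30,"wx":0,"wy":0,"wz":0},{"hand":15,"tx":0,"ty":0,"tz":-10,"wx":0,"wy":0,"wz":0},{"hand":15,"tx":0,"ty":10,"tz":0,"wx":0,"wy":0,"wz":0},{"hand":15,"tx":-5,"ty":25,"tz":0,"wx":0,"wy":0,"wz":0},{"hand":15,"tx":-5,"ty":36,"tz":0,"wx":0,"wy":0,"wz":0},{"hand":15,"tx":-5,"ty":36,"tz":0,"wx":0,"wy":0,"wz":0},{"hand":15,"tx":-5,"ty":36,"tz":0,"wx":0,"wy":0,"wz":0},{"hand":15,"tx":-5,"ty":36,"tz":0,"wx":0,"wy":0,"wz":0},{"hand":15,"tx":-5,"ty":36,"tz":0,"wx":0,"wy":0,"wz":0}]'
python3 -m jog '[{"hand":15,"tx":-5,"ty":36,"tz":0,"wx":0,"wy":0,"wz":0},{"hand":15,"tx":-5,"ty":36,"tz":0,"wx":0,"wy":0,"wz":0},{"hand":15,"tx":-5,"ty":36,"tz":0,"wx":0,"wy":0,"wz":0},{"hand":15,"tx":-5,"ty":36,"tz":0,"wx":0,"wy":0,"wz":0},{"hand":15,"tx":-5,"ty":36,"tz":0,"wx":0,"wy":0,"wz":0},{"hand":15,"tx":-1,"ty":18,"tz":0,"wx":0,"wy":0,"wz":0},{"hand":15,"tx":0,"ty":10,"tz":0,"wx":0,"wy":0,"wz":0},{"hand":15,"tx":0,"ty":0,"tz":0,"wx":0,"wy":0,"wz":6},{"hand":15,"tx":0,"ty":0,"tz":0,"wx":0,"wy":0,"wz":7},{"hand":15,"tx":0,"ty":0,"tz":0,"wx":0,"wy":0,"wz":6},{"hand":15,"tx":0,"ty":0,"tz":0,"wx":0,"wy":0,"wz":0},{"hand":15,"tx":0,"ty":0,"tz":0,"wx":0,"wy":0,"wz":0}]'
python3 - <<'E'
from h import *
s,_=where();print(s["ee_pos"])
for c in ("scene","side"):
  im=viewer.get_image(c)
  for l in ("post_a","tray"): print(c,l,[(np.round(d["at"],3),round(d["confidence"],2)) for d in viewer.boxes_of(c,l)])
E
```

```text
t: 22.28
ee_pos: [0.5655, 0.1675, 0.1269]
tcp_rot: [-0.113, 0.994, -0.0, -0.001]
contact_force: [1.4, -0.6, -4.0]
finger_gap: 0.266
grip_force: 29.7
t: 23.28
ee_pos: [0.5455, 0.3737, 0.1275]
tcp_rot: [0.051, 0.999, -0.001, -0.001]
contact_force: [0.0, 0.4, -4.0]
finger_gap: 0.263
grip_force: 29.7
t 23.2833 plate mm [ 53.1 374.3] z 127.5 yawY 84.1 tilt [-0.002 -0.001] F [ 0.05  0.36 -3.99] gap 23.1 q [ 0.89  0.41 -0.15 -0.   -1.02 -2.57] grip 29.739084541797638
[0.54548838 0.37367946 0.12751873]
scene post_a [(array([0.595, 0.372, 0.143]), 0.82), (array([0.561, 0.11 , 0.04 ]), 0.76), (array([ 0.199, -0.347,  0.019]), 0.67)]
scene tray [(array([0.586, 0.364, 0.005]), 0.93), (array([ 0.601, -0.036,  0.019]), 0.71)]
side post_a [(array([0.493, 0.384, 0.15 ]), 0.72), (array([ 0.188, -0.338,  0.021]), 0.65), (array([0.549, 0.106, 0.035]), 0.55)]
side tray [(array([0.522, 0.38 , 0.002]), 0.8)]
```

```bash
python3 -m jog '[{"hand":15,"tx":0,"ty":0,"tz":25,"wx":0,"wy":0,"wz":0},{"hand":15,"tx":0,"ty":0,"tz":35,"wx":0,"wy":0,"wz":0},{"hand":15,"tx":0,"ty":0,"tz":30,"wx":0,"wy":0,"wz":0},{"hand":15,"tx":0,"ty":0,"tz":15,"wx":0,"wy":0,"wz":0},{"hand":15,"tx":0,"ty":0,"tz":5,"wx":0,"wy":0,"wz":0},{"hand":15,"tx":0,"ty":0,"tz":3,"wx":0,"wy":0,"wz":0},{"hand":15,"tx":0,"ty":0,"tz":2,"wx":0,"wy":0,"wz":0},{"hand":15,"tx":0,"ty":0,"tz":1.5,"wx":0,"wy":0,"wz":0},{"hand":15,"tx":0,"ty":0,"tz":0,"wx":0,"wy":0,"wz":0}]'
```

```text
t: 24.33
ee_pos: [0.5468, 0.3752, 0.0133]
tcp_rot: [0.053, 0.999, 0.001, 0.001]
contact_force: [-1.1, -0.2, -4.1]
finger_gap: 0.264
grip_force: 29.7
```

```bash
python3 -m jog '[{"hand":15,"tx":0,"ty":0,"tz":1.5,"wx":0,"wy":0,"wz":0},{"hand":15,"tx":0,"ty":0,"tz":1,"wx":0,"wy":0,"wz":0},{"hand":15,"tx":0,"ty":0,"tz":1,"wx":0,"wy":0,"wz":0},{"hand":15,"tx":0,"ty":0,"tz":0,"wx":0,"wy":0,"wz":0}]'
```

```text
t: 24.67
ee_pos: [0.5462, 0.3745, 0.0086]
tcp_rot: [0.053, 0.999, 0.0, 0.0]
contact_force: [-0.9, -0.8, -4.1]
finger_gap: 0.265
grip_force: 29.7
```

```bash
python3 -m jog '[{"hand":15,"tx":0,"ty":0,"tz":0.6,"wx":0,"wy":0,"wz":0},{"hand":15,"tx":0,"ty":0,"tz":0.6,"wx":0,"wy":0,"wz":0},{"hand":15,"tx":0,"ty":0,"tz":0,"wx":0,"wy":0,"wz":0}]'
```

```text
t: 24.92
ee_pos: [0.5463, 0.3746, 0.0077]
tcp_rot: [0.053, 0.999, 0.0, 0.0]
contact_force: [-0.9, -0.4, -1.4]
finger_gap: 0.266
grip_force: 29.7
```

It is touching the floor: the carried weight is unloading. I'll release in steps, let it settle, then rise.

```bash
python3 -m jog '[{"hand":25,"tx":0,"ty":0,"tz":0,"wx":0,"wy":0,"wz":0},{"hand":27,"tx":0,"ty":0,"tz":0,"wx":0,"wy":0,"wz":0},{"hand":30,"tx":0,"ty":0,"tz":0,"wx":0,"wy":0,"wz":0},{"hand":34,"tx":0,"ty":0,"tz":0,"wx":0,"wy":0,"wz":0},{"hand":38,"tx":0,"ty":0,"tz":0,"wx":0,"wy":0,"wz":0},{"hand":38,"tx":0,"ty":0,"tz":0,"wx":0,"wy":0,"wz":0},{"hand":38,"tx":0,"ty":0,"tz":0,"wx":0,"wy":0,"wz":0},{"hand":38,"tx":0,"ty":0,"tz":-5,"wx":0,"wy":0,"wz":0},{"hand":38,"tx":0,"ty":0,"tz":-15,"wx":0,"wy":0,"wz":0},{"hand":38,"tx":0,"ty":0,"tz":-30,"wx":0,"wy":0,"wz":0},{"hand":38,"tx":0,"ty":0,"tz":-40,"wx":0,"wy":0,"wz":0},{"hand":38,"tx":0,"ty":0,"tz":-40,"wx":0,"wy":0,"wz":0}]'
python3 -m jog '[{"hand":38,"tx":0,"ty":0,"tz":-40,"wx":0,"wy":0,"wz":0},{"hand":38,"tx":0,"ty":0,"tz":-40,"wx":0,"wy":0,"wz":0},{"hand":38,"tx":0,"ty":0,"tz":0,"wx":0,"wy":0,"wz":0},{"hand":38,"tx":0,"ty":0,"tz":0,"wx":0,"wy":0,"wz":0},{"hand":38,"tx":0,"ty":0,"tz":0,"wx":0,"wy":0,"wz":0},{"hand":38,"tx":0,"ty":0,"tz":0,"wx":0,"wy":0,"wz":0},{"hand":38,"tx":0,"ty":0,"tz":0,"wx":0,"wy":0,"wz":0},{"hand":38,"tx":0,"ty":0,"tz":0,"wx":0,"wy":0,"wz":0}]'
python3 - <<'E'
from h import *
where()
for c in ("scene","side","wrist"):
  im=viewer.get_image(c)
  print(c,[(np.round(d["at"],3),plate(d["at"]).round(3),round(d["confidence"],2)) for d in viewer.boxes_of(c,"post_a")])
  if c=="scene": cv2.imwrite("pics/s5.png",cv2.resize(im["frame"][160:360,215:515,::-1],None,fx=2.66,fy=2.66,interpolation=cv2.INTER_CUBIC))
E
```

```text
t: 25.92
ee_pos: [0.5456, 0.3738, 0.1383]
tcp_rot: [0.053, 0.999, -0.001, -0.001]
contact_force: [0.6, 0.8, 0.3]
finger_gap: 0.432
grip_force: 0.0
t: 26.58
ee_pos: [0.5458, 0.3741, 0.216]
tcp_rot: [0.053, 0.999, -0.001, -0.001]
contact_force: [-0.3, -0.6, -0.6]
finger_gap: 0.432
grip_force: 0.0
t 26.5833 plate mm [ 53.5 374.7] z 216.0 yawY 84.0 tilt [-0.002 -0.002] F [-0.26 -0.61 -0.63] gap 37.9 q [ 0.89  0.34 -0.03 -0.   -1.2  -2.57] grip 0.0
scene [(array([ 0.198, -0.346,  0.019]), array([-0.447, -0.248]), 0.91), (array([0.553, 0.376, 0.027]), array([0.061, 0.375]), 0.88), (array([0.563, 0.109, 0.039]), array([0.01 , 0.113]), 0.88)]
side [(array([0.538, 0.379, 0.03 ]), array([0.047, 0.382]), 0.83), (array([ 0.19 , -0.342,  0.019]), array([-0.455, -0.243]), 0.58), (array([0.551, 0.103, 0.032]), array([-0.002,  0.109]), 0.45)]
wrist [(array([0.531, 0.101, 0.036]), array([-0.022,  0.112]), 0.6), (array([0.536, 0.37 , 0.03 ]), array([0.043, 0.373]), 0.59), (array([0.522, 0.088, 0.019]), array([-0.034,  0.101]), 0.44)]
```

View pics/s5.png

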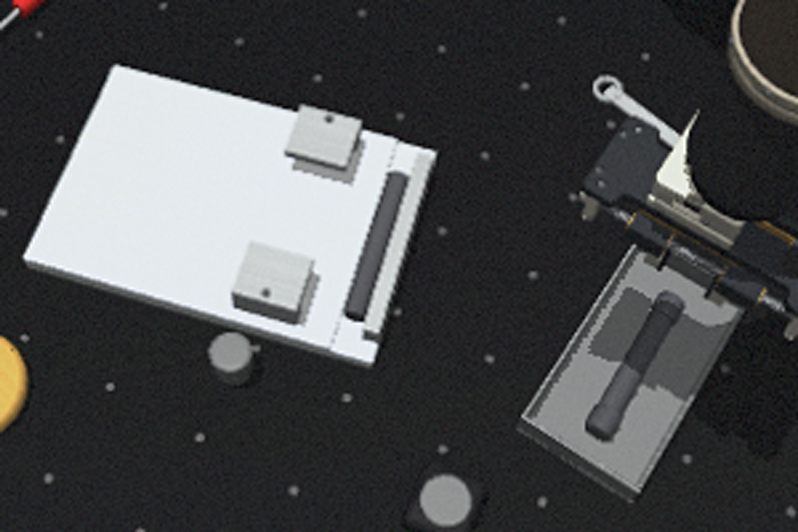

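The true post lies in the groove at crop (397,180)-(355,315). The swollen post lies flat in the middle of the tray at (670,300)-(600,430). The bystanders are in place and the gripper is clear.

```bash
python3 -c "
from cell import ticket
print(ticket.job_done())"
```

```text
the job is handed in; nothing more can be done
None
```

The job is handed in: the true post is in the groove and the swollen one is in the reject tray, but I pushed the swollen one a step too far after it caught, so the wrist force reached 24.6 N at the last reading, just under the 25 N gauge limit, and a brief peak above it can't be ruled out.

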